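# Release the cam lock of a test fixture and slide the plug home

## Robot

A 7-joint arm with a two-finger parallel gripper is mounted at the origin on the work surface. World frame = base frame: x ahead of the robot, y to its left, z up, the work surface at z = 0. Lengths are in mm, angles in rad, forces in N, time in s.
With the tool pointing down it reaches from about 400 to 750 mm from the base axis. Payload 19.5 kg.
Tool frame: the origin (TCP) lies between the finger pads; the fingertips stand 22 mm ahead of it and the grasp point (between the pads) lies 3 mm ahead of it (bot.finger_overhang is the distance from the TCP to the fingertips, in mm); z points along the fingers, y is the line along which they close (so a half turn about z gives the same grasp; the last joint's range is limited). The gripper opens to 85 mm and grips with 20 to 120 N. Pads are 22 mm wide; open, the fingers measure 114 mm over their backs; the gripper's body (76 mm by 85 mm) begins 54 mm behind the grasp point. The pads swing forward as they close: fully open they stand 13 mm farther back than shut.
Start: joints at [-1.315, 0.707, -0.028, 1.485, 0.022, 0.951, -0.075], TCP at [168.704, 549.67, 253.268] pointing down, gripper open.
Joint ranges: [-2.71, 2.71], [-0.32, 2.16], [-1.57, 1.52], [0, 2.45], [-1.46, 4.6], [0, 2.02], [-2.83, 2.83]. Speed limits (rad/s): [1.89, 1.89, 2.57, 2.57, 3.01, 3.01, 3.01].

## Interface

Orientations are given as [roll, pitch, yaw] about the fixed x, y, z axes, in that order (R = Rz(yaw) Ry(pitch) Rx(roll)).
In Python, from bench import bot gives the robot as it stands.
- The arm moves only by the tool servo_tool, never from a script. Its argument "series" is a list of rows, each an object with "offset": the shift along the tool's x, y, z in cm, a list of three; "dr": the turn, a rotation vector about the tool's x, y, z in degrees, a list of three; "gripper": the finger opening in cm, from 0 to 8.54. In form: [{"offset": [dx, dy, dz], "dr": [wx, wy, wz], "gripper": gripper}, ...]. A call has 1 to 10 rows; each row is the pose to reach, as a shift and turn from the pose commanded when the call began, along the tool's axes at that moment; what a row does not reach only later rows make up. A row lasts 1/10 s, in which the tool goes at most 50 mm and 8.59 degrees, less where a joint would pass 70% of its speed; a pose out of reach is approached as far as the arm can. A call with a gripper value outside its range is refused whole. The fingers move at their own pace and stop on an object; "force" is the grip in N (left out, the last holds). Time passes only in rows, so rows that repeat a pose let the fingers close. It gives the time, the measured TCP pose, the force and the opening at its end, in the units of the state.
- bot.state(): the state, without advancing time (a new reading comes with each control period).
- bot.capture(name): name is "side" or "top"; returns a dict with "color" (384x512x3 uint8, red, green, blue), "mtx" (3x3 intrinsics, pixels), "R" (3x3) and "t" (3): a world point X has camera coordinates R X + t. Camera axes: x right, y down, z forward; pixel columns grow to the right and rows downward; lengths in mm; the calibration is good to about 2 mm. A picture is of the moment at which its call begins. There is no depth.
- bot.close_job(): hands the job in, once; it reports no verdict.
The state is a dict: "time": time; "q": joint angles; "qvel": joint speeds; "tau": joint torques, N m; "ee_pos": TCP position; "tcp_rot": TCP orientation; "wrist_force": force on the tool from outside, world axes, zero at the start; "moment": the same for the moment, N m; "gripper_width": finger opening in mm.
Only numpy, scipy, OpenCV 4.12 (cv2) and the standard library are available. Lean on these libraries where they do the work, as an engineer would, in place of code of your own. Each camera call takes 0.05 s, during which the arm holds its last target. There are 200 camera calls.

## Task

With the fingertips, push the red lever of the test fixture round until it points at the green mark: that turns the brass cam to its low point, and the slide must stay drawn back until then. Then push the slide by its blue pad fully forward, as far as it goes, leaving the lever at the mark, and move clear. Only push: do not pinch the lever or the pad plate, and leave the module and everything else on the bench where it is.

Things in the scene. Friction and masses are not known exactly. Their poses are not given: they have to be found in the camera images.
- fixture: test fixture: aluminium base plate 12 mm thick, fixed to the bench. Origin on the bench under the cam's vertical axis; x = forward direction of the slide (away from the robot, turned up to 0.4 rad), y left, z up. Plate: x -165 to +95 mm, y -85 to +150 mm. Everything on it except lever, pad plate and the cam's hub is lower than z 37 mm
- cam_top (a point): on the cam's axis, z 32 mm, level with the top of the brass cam: a round disc 72 mm across and 12 mm thick, mounted 15 mm off its centre, the long side under the lever. A hub 22 mm across stands on the axis to z 44 mm
- cam (a joint): angle of cam and lever, rad, counter-clockwise from above positive, range -3.6 to 3.6. At 0 the lever points along fixture -x and the cam's high point blocks the slide; at +3.14 or -3.14 (same place, either way round) it points along +x at the green mark, cam low. Starts within 1.4 of 0. Stiff: about 4.5 N at 45 mm radius; stays where left
- lever_mid (a point): point in the red lever, half-way up and 45 mm from the cam axis. The lever is an upright fin on the cam: it runs radially from 12 to 60 mm from the axis, is 12 mm thick and reaches from z 32 to z 80 mm. Push its flat side
- lever_left: one half of the lever's thickness, with one flat face (6 mm thick); origin on the cam axis at bench height. Pressing both halves at once counts as pinching
- lever_right: the other half of the lever's thickness, with the opposite flat face; origin on the cam axis at bench height
- low_mark (a point): green round mark, 21 mm across, on the base plate 77 mm from the cam axis along fixture +x, top of the plate: the lever points at it when the cam is at its low point
- slide (a joint): travel of the follower slide along fixture +x, m: 0 to 0.002 drawn back as found, 0.030 at its forward stop. Needs about 4 N, stays where left. Its steel roller (18 mm across) meets the cam early if the cam is not at its low point; with the cam low it reaches its stop free of the cam
- pad_face (a point): centre of the rear face (facing fixture -x) of the blue push pad on the slide: 90 mm wide, z 17 to 75 mm, at fixture x -125 mm, y 0, z 46 mm when drawn back. Push it along fixture +x
- push_pad: the blue push pad, 9 mm thick; origin at the centre of its front side, where it joins the grey bracket
- pad_bracket: grey bracket plate 16 mm thick in front of the blue pad, same width and height; with the pad it makes a plate 25 mm thick. Pressing pad and bracket at once counts as pinching. Origin on the cam axis line when the slide is drawn back, at bench height
- module: loose grey module 60 x 44 x 22 mm lying in the nest on the fixture, 41 mm ahead and 110 mm left of the cam axis; origin under its centre. Leave it there
- gauge: loose brass pin 14 mm across, 24 mm high, standing on the fixture plate near its far right corner; leave alone
- driver: loose orange screwdriver 170 mm long lying to the right of the fixture; leave alone
- spool: loose white spool 60 mm across, 40 mm high, left of the fixture; leave alone
- jar: loose jar 54 mm across, 60 mm high, on the right; leave alone
- meter: loose yellow hand meter 150 x 80 x 36 mm, on the left; leave alone
- bin: loose blue parts bin 130 x 90 x 50 mm, on the right; leave alone

How it is judged (in metres and radians):
On the way, in this order (a step that is already met when the one before it is completed fails the run):
1. the lever points at the green mark (cam at its low point within 0.3 rad) with the slide still drawn back (under 6 mm) ((value of joint cam between 2.8416 and 3.4416 rad or value of joint cam between -3.4416 and -2.8416 rad) and value of joint slide below 0.006 m), for 0.2 s.
2. the slide is pushed fully forward (over 27 mm) with the cam at its low point ((value of joint cam between 2.8416 and 3.4416 rad or value of joint cam between -3.4416 and -2.8416 rad) and value of joint slide above 0.027 m), for 0.2 s.
At the end, for the whole second after the job is handed in: the cam is at its low point (lever within 0.3 rad of the green mark), the slide is fully forward (over 27 of its 30 mm), both are at rest, and the module and all loose things are within 20 mm of where they were (all of step 2 and velocity of joint slide between -0.005 and 0.005 m/s and velocity of joint cam between -0.05 and 0.05 rad/s and distance of each of module, gauge, driver, spool, jar, meter, bin from where it was at the start of the episode below 0.02 m); the robot touches nothing.
It fails at once if the slide is pushed forward (over 8 mm) while the cam is not at its low point (0.4 rad or more off) (not (value of joint cam between 2.7416 and 3.5416 rad or value of joint cam between -3.5416 and -2.7416 rad) and value of joint slide above 0.008 m).
It fails at once if the lever is pinched: both its halves pressed by the fingers with over 3 N (contact force between the fingers and lever_left above 3 N and contact force between the fingers and lever_right above 3 N).
It fails at once if the pad plate is pinched: blue pad and grey bracket both pressed by the fingers with over 3 N (contact force between the fingers and push_pad above 3 N and contact force between the fingers and pad_bracket above 3 N).
It fails at once if the module or another loose thing is lifted or shifted by over 20 mm (distance of any of module, gauge, driver, spool, jar, meter, bin from where it was at the start of the episode above 0.02 m).
It also fails if it takes over 48 s, if anything falls off the work surface, if the arm or the gripper's body presses on something with over 40 N, if the wrist force passes 120 N, or if a joint passes its speed limit or range.

## Working session

There is one attempt and no reset: what is moved stays moved. The work goes in short steps, Python scripts to look and compute and a tool call to move; the robot and the scene stay as the last step left them, time stands still between calls to the robot, and variables do not carry over. Pictures are saved under pics/ and viewed, on a budget of 10 in all, crops included, one or two more only if the job needs it, and the job is handed in when it is done.

Besides the shell and the picture viewer there is one more tool, called in YAML: its name, and indented under it one key for each argument. servo_tool: Moves the arm, as the interface text tells. Its arguments: {"type":"object","properties":{"series":{"type":"array","items":{"type":"object","properties":{"offset":{"type":"array","items":{"type":"number"}},"dr":{"type":"array","items":{"type":"number"}},"gripper":{"type":"number"}}}},"force":{"type":"number"}},"required":["series"]}

```bash
mkdir -p pics
python3 - <<'E'
from bench import bot
import cv2,numpy as np,pickle
d={}
for n in("top","side"):
    c=bot.capture(n); d[n]=c
    print(n,c["mtx"].tolist(),np.round(-c["R"].T@c["t"]))
    
cv2.imwrite("pics/a.png",cv2.cvtColor(np.vstack([d["top"]["color"],d["side"]["color"]])[:,:],cv2.COLOR_RGB2BGR)[:768][:, :] if 0 else cv2.cvtColor(d["top"]["color"],cv2.COLOR_RGB2BGR))
cv2.imwrite("pics/b.png",cv2.cvtColor(d["side"]["color"],cv2.COLOR_RGB2BGR))
pickle.dump(d,open("cap.pkl","wb"))
print(bot.state())
E
```

```text
top [[472.0786904866447, 0.0, 252.6981380617126], [0.0, 472.0786904866447, 196.7517612758716], [0.0, 0.0, 1.0]] [ 347.  -11. 1639.]
side [[498.83560783350396, 0.0, 258.0110262264242], [0.0, 498.83560783350396, 198.55179006307947], [0.0, 0.0, 1.0]] [  435. -1159.   742.]
{'time': 0.1, 'q': array([-1.31468798,  0.70701617, -0.02761301,  1.48492808,  0.02196905,
        0.95090849, -0.07552528]), 'qvel': array([ 0.00147927, -0.00052288, -0.00102498, -0.00130453, -0.00055034,
        0.00035092,  0.00113637]), 'tau': array([ 1.50960499e-03, -8.84283543e+01,  1.23622455e+00, -2.36453640e+01,
        1.69923319e-02,  5.03912466e-03,  1.04581895e-04]), 'ee_pos': array([168.65264661, 549.49352369, 252.89404417]), 'tcp_rot': array([-3.14063363e+00,  6.02297981e-06,  2.84373684e+00]), 'wrist_force': array([-1.09407275,  0.96327136,  1.20651178]), 'moment': array([-0.006368  ,  0.03576349,  0.01931751]), 'gripper_width': 85.30995722050767}
```

View pics/a.png

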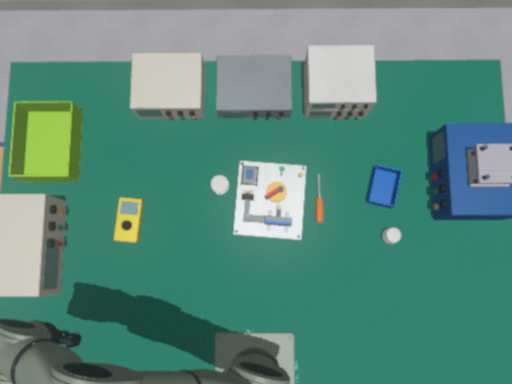

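View pics/b.png

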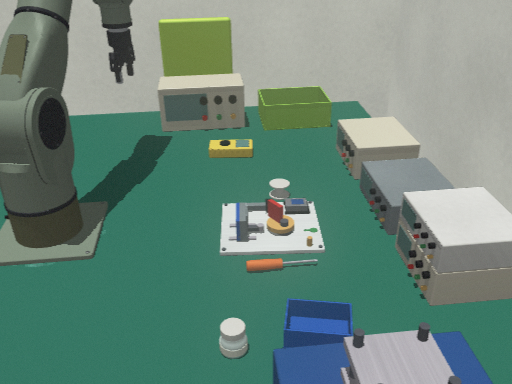

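The top view shows the fixture at about (270,200), with the lever at (273,192), the green mark at (281,170) and the blue pad at (277,222). In the side view the lever is at (275,210). Next I'll measure these.

```bash
cat > h.py <<'E'
import cv2,numpy as np
def ray(c,uv,z):
    o=-c["R"].T@c["t"]; d=c["R"].T@np.linalg.inv(c["mtx"])@np.array([*uv,1.0])
    return o+d*(z-o[2])/d[2]
def proj(c,X):
    p=c["mtx"]@(c["R"]@np.asarray(X,float)+c["t"]); return p[:2]/p[2]
def mask(c,lo,hi,box):
    h=cv2.cvtColor(c["color"],cv2.COLOR_RGB2HSV); m=cv2.inRange(h,lo,hi)
    k=np.zeros_like(m); x0,y0,x1,y1=box; k[y0:y1,x0:x1]=m[y0:y1,x0:x1]; return k
def bgr(c): return cv2.cvtColor(c["color"],cv2.COLOR_RGB2BGR)
def pca(m):
    p=np.argwhere(m)[:,::-1].astype(float); return p.mean(0),len(p),p
E
python3 - <<'E'
import pickle; from h import *
d=pickle.load(open("cap.pkl","rb")); t=d["top"]; s=d["side"]
B=(225,150,312,245)
w=mask(t,(0,0,170),(180,50,255),(230,155,310,245))
r=cv2.minAreaRect(np.argwhere(w)[:,::-1].astype(np.float32)); bx=cv2.boxPoints(r)
P=np.array([ray(t,p,12)[:2] for p in bx]); print("plate",P.round(1).tolist(),np.linalg.norm(np.diff(P,axis=0),axis=1))
for n,lo,hi,z in(("green",(45,100,60),(80,255,255),12),("brass",(10,100,80),(28,255,255),32),("blue",(100,90,50),(125,255,255),75)):
    m=mask(t,lo,hi,(262,160,300,235) if n!="blue" else (250,208,300,235)); c,k,p=pca(m); print(n,c,k,ray(t,c,z).round(1), np.round(cv2.minAreaRect(p.astype(np.float32))[1],1))
m=mask(t,(0,120,60),(8,255,255),(262,180,300,205))|mask(t,(172,120,60),(180,255,255),(262,180,300,205)); c,k,p=pca(m); print("red",c,k,ray(t,c,80).round(1)); r=cv2.minAreaRect(p.astype(np.float32)); print([ray(t,q,80)[:2].round() for q in cv2.boxPoints(r)])
a=cv2.resize(bgr(t)[152:248,222:322],None,fx=6,fy=5.9,interpolation=cv2.INTER_CUBIC)
cv2.imwrite("pics/c.png",a)
E
```

```text
plate [[458.9, 76.5], [721.0, 56.8], [700.3, -185.4], [439.5, -160.2]] [262.82416631 243.05519671 261.96454968]
green [281.5 168.5] 4 [689.6 -95.2  12. ] [1. 1.]
brass [276.27222222 192.09444444] 180 [602.5 -75.4  32. ] [17. 18.]
blue [277.68493151 222.53424658] 73 [493.3 -77.6  75. ] [25.2  2.8]
red [271.80434783 192.97826087] 46 [591.9 -58.5  80. ]
[array([585., -37.]), array([608., -72.]), array([598., -78.]), array([575., -44.])]
```

View pics/c.png

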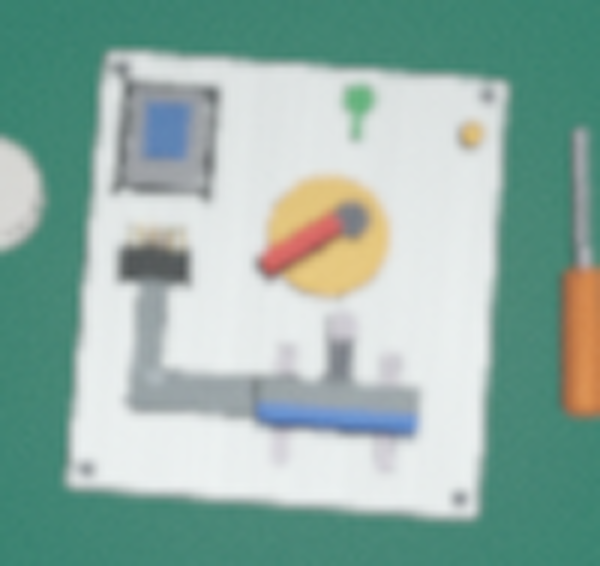

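The measurements agree with the given sizes:
- **Cam axis:** about (611.5, -89.5). The hub and the plate corners give the same point to within 2 mm.
- **Fixture yaw:** about -0.085.
- **Green mark:** 77 mm ahead of the axis, as specified.
- **Lever:** points at about 122.7° world, so cam ≈ -0.91. I'll push it clockwise.

Next I'll work out the approach.

```bash
cat >> h.py <<'E'
from scipy.spatial.transform import Rotation as Ro
A=np.array([611.5,-89.5]); YAW=-0.085
f=np.array([np.cos(YAW),np.sin(YAW)]); l=np.array([-f[1],f[0]])
def rel(st,pos,yaw):  # offset cm, dr deg in tool frame of the measured pose
    R0=Ro.from_euler("xyz",st["tcp_rot"]); R1=Ro.from_euler("xyz",[np.pi,0,yaw])
    return (R0.inv().apply(np.array(pos)-st["ee_pos"])/10).round(2).tolist(), np.degrees((R0.inv()*R1).as_rotvec()).round(1).tolist()
def pushpose(phi,gap,r=45,z=72): # finger on ccw side of lever
    p=np.radians(phi); u=np.array([np.cos(p),np.sin(p)]); n=np.array([-u[1],u[0]])
    return [*(A+r*u+(17+gap)*n),z],p+np.pi/2
E
python3 - <<'E'
from h import *; from bench import bot
p,y=pushpose(122.7,14); print(p,y)
for z in(180,72): print(rel(bot.state(),[*p[:2],z],y))
E
```

```text
[np.float64(561.1023513382011), np.float64(-68.37946474726853), 72] 3.712315318991939
([-55.65, -47.54, 7.34], [-0.1, -0.0, -49.8])
([-55.65, -47.53, 18.14], [-0.1, -0.0, -49.8])
```

servo_tool:
  series:
    - {"offset":[-28,-24,0],"dr":[0,0,-25],"gripper":0}
    - {"offset":[-28,-24,0],"dr":[0,0,-25],"gripper":0}
    - {"offset":[-28,-24,0],"dr":[0,0,-25],"gripper":0}
    - {"offset":[-28,-24,0],"dr":[0,0,-25],"gripper":0}
    - {"offset":[-28,-24,0],"dr":[0,0,-25],"gripper":0}
    - {"offset":[-28,-24,0],"dr":[0,0,-25],"gripper":0}
    - {"offset":[-55.6,-47.5,4],"dr":[0,0,-49.8],"gripper":0}
    - {"offset":[-55.6,-47.5,4],"dr":[0,0,-49.8],"gripper":0}
    - {"offset":[-55.6,-47.5,4],"dr":[0,0,-49.8],"gripper":0}
    - {"offset":[-55.6,-47.5,4],"dr":[0,0,-49.8],"gripper":0}

```text
time: 1.1
ee_pos: [430.3, 137.7, 235.8]
tcp_rot: [3.141, 0.0, -2.564]
wrist_force: [2.6, 1.8, 0.1]
gripper_width: -0.1
```

servo_tool:
  series:
    - {"offset":[0,0,0],"dr":[0,0,0],"gripper":0}

```text
time: 1.2
ee_pos: [432.1, 133.0, 235.0]
tcp_rot: [-3.14, -0.002, -2.579]
wrist_force: [-1.0, 1.2, -0.6]
gripper_width: -0.1
```

Run:
```python
from h import *; from bench import bot
s=bot.state(); print(s["time"],s["ee_pos"],s["tcp_rot"],s["q"],s["gripper_width"],s["wrist_force"])
p,y=pushpose(122.7,14)
for z in(150,72): print(rel(s,[*p[:2],z],y))
```

```text
1.2 [432.09552755 133.03333693 235.04676878] [-3.13973269e+00 -2.02917448e-03 -2.57867159e+00] [-0.15246533  0.57605685 -0.365554    1.92955676  0.31304042  0.69299047
  1.42623216] -0.07859393405843454 [-0.96810303  1.19378661 -0.6365364 ]
([-0.18, -23.9, 8.55], [-0.1, -0.1, -0.4])
([-0.19, -23.89, 16.35], [-0.1, -0.1, -0.4])
```

servo_tool:
  series:
    - {"offset":[-0.2,-23.9,8.5],"dr":[0,0,-0.4],"gripper":0}
    - {"offset":[-0.2,-23.9,8.5],"dr":[0,0,-0.4],"gripper":0}
    - {"offset":[-0.2,-23.9,8.5],"dr":[0,0,-0.4],"gripper":0}
    - {"offset":[-0.2,-23.9,8.5],"dr":[0,0,-0.4],"gripper":0}
    - {"offset":[-0.2,-23.9,8.5],"dr":[0,0,-0.4],"gripper":0}
    - {"offset":[-0.2,-23.9,8.5],"dr":[0,0,-0.4],"gripper":0}
    - {"offset":[-0.2,-23.9,8.5],"dr":[0,0,-0.4],"gripper":0}
    - {"offset":[-0.2,-23.9,8.5],"dr":[0,0,-0.4],"gripper":0}

```text
time: 2.0
ee_pos: [560.3, -59.6, 151.2]
tcp_rot: [3.141, 0.0, -2.562]
wrist_force: [-0.0, 0.1, -0.3]
gripper_width: 0.0
```

Run:
```python
from h import *; from bench import bot
s=bot.state(); print(s["ee_pos"],s["tcp_rot"],s["q"])
p,y=pushpose(122.7,14)
print(rel(s,p,y))
c=bot.capture("side"); cv2.imwrite("pics/d.png",cv2.resize(bgr(c)[100:270,180:360],None,fx=3.3,fy=3.3))
```

```text
[560.30205078 -59.56104933 151.23724739] [ 3.14109487e+00  1.85424346e-04 -2.56216231e+00] [ 0.23879013  0.84395538 -0.371266    1.64114213  0.41506031  0.73566066
  1.82005922]
([0.42, -0.79, 7.92], [0.0, 0.0, 0.5])
```

View pics/d.png

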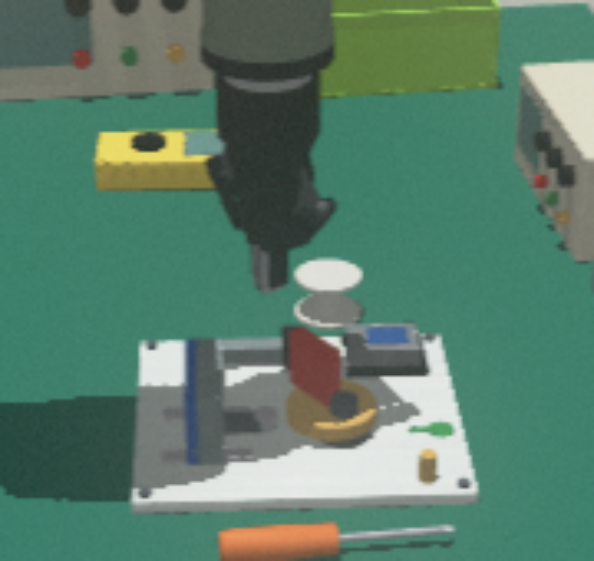

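The fingertips at crop (268,290) hang clear between the pad and the lever, so I'll descend.

servo_tool:
  series:
    - {"offset":[0.4,-0.8,4],"dr":[0,0,0.5],"gripper":0}
    - {"offset":[0.4,-0.8,7.9],"dr":[0,0,0.5],"gripper":0}
    - {"offset":[0.4,-0.8,7.9],"dr":[0,0,0.5],"gripper":0}
    - {"offset":[0.4,-0.8,7.9],"dr":[0,0,0.5],"gripper":0}

```text
time: 2.45
ee_pos: [561.8, -68.6, 73.2]
tcp_rot: [3.141, 0.0, -2.571]
wrist_force: [-0.2, -0.2, 1.2]
gripper_width: 0.4
```

Run:
```python
from h import *; from bench import bot
s=bot.state(); print(s["ee_pos"],s["tcp_rot"],s["wrist_force"])
for phi in range(123,40,-8): print(phi,rel(s,*pushpose(phi,0)))
```

```text
[561.76790838 -68.55955103  73.20045344] [ 3.14147585e+00  2.21838963e-04 -2.57054777e+00] [-0.18942866 -0.2096267   1.24605034]
123 ([-1.33, 0.04, 0.12], [0.0, 0.0, -0.3])
115 ([-1.97, 0.24, 0.12], [0.0, 0.0, 7.7])
107 ([-2.63, 0.34, 0.12], [0.0, 0.0, 15.7])
99 ([-3.31, 0.35, 0.12], [0.0, 0.0, 23.7])
91 ([-3.97, 0.27, 0.12], [0.0, 0.0, 31.7])
83 ([-4.62, 0.1, 0.12], [0.0, 0.0, 39.7])
75 ([-5.24, -0.16, 0.12], [0.0, 0.0, 47.7])
67 ([-5.81, -0.51, 0.12], [0.0, 0.0, 55.7])
59 ([-6.33, -0.93, 0.12], [0.0, 0.0, 63.7])
51 ([-6.79, -1.42, 0.12], [0.0, 0.0, 71.7])
43 ([-7.18, -1.97, 0.12], [0.0, 0.0, 79.7])
```

servo_tool:
  series:
    - {"offset":[-0.8,0,0.1],"dr":[0,0,0],"gripper":0}
    - {"offset":[-1.3,0.05,0.1],"dr":[0,0,0],"gripper":0}
    - {"offset":[-1.65,0.15,0.1],"dr":[0,0,4],"gripper":0}
    - {"offset":[-1.95,0.25,0.1],"dr":[0,0,7.7],"gripper":0}
    - {"offset":[-2.3,0.3,0.1],"dr":[0,0,11.7],"gripper":0}
    - {"offset":[-2.65,0.35,0.1],"dr":[0,0,15.7],"gripper":0}
    - {"offset":[-2.95,0.35,0.1],"dr":[0,0,19.7],"gripper":0}
    - {"offset":[-3.3,0.35,0.1],"dr":[0,0,23.7],"gripper":0}

```text
time: 3.25
ee_pos: [587.7, -48.1, 72.1]
tcp_rot: [3.141, 0.0, -2.988]
wrist_force: [-4.9, 0.1, 1.6]
gripper_width: 0.3
```

Run:
```python
from h import *; from bench import bot
s=bot.state(); print(s["ee_pos"],s["tcp_rot"],s["wrist_force"],s["q"])
for phi in range(97,10,-6): print(phi,rel(s,*pushpose(phi,0)))
c=bot.capture("side"); cv2.imwrite("pics/e.png",cv2.resize(bgr(c)[120:270,190:350],None,fx=3.5,fy=3.5))
```

```text
[587.68648588 -48.10474856  72.07369976] [ 3.14117477e+00  1.11533382e-06 -2.98796842e+00] [-4.94611286  0.13305786  1.60559392] [ 0.13148418  0.98314753 -0.21089028  1.58900615  0.31161695  0.60273058
  1.47838686]
97 ([-0.16, 0.1, 0.01], [0.0, -0.0, 1.8])
91 ([-0.65, 0.23, 0.01], [0.0, -0.0, 7.8])
85 ([-1.14, 0.32, 0.01], [0.0, -0.0, 13.8])
79 ([-1.64, 0.35, 0.01], [0.0, -0.0, 19.8])
73 ([-2.15, 0.34, 0.01], [0.0, -0.0, 25.8])
67 ([-2.65, 0.27, 0.01], [0.0, -0.0, 31.8])
61 ([-3.13, 0.14, 0.01], [0.0, -0.0, 37.8])
55 ([-3.61, -0.03, 0.01], [0.0, -0.0, 43.8])
49 ([-4.06, -0.25, 0.01], [0.0, -0.0, 49.8])
43 ([-4.49, -0.52, 0.01], [0.0, -0.0, 55.8])
37 ([-4.88, -0.83, 0.01], [0.0, -0.0, 61.8])
31 ([-5.24, -1.18, 0.01], [0.0, -0.0, 67.8])
25 ([-5.57, -1.57, 0.01], [0.0, -0.0, 73.8])
19 ([-5.85, -1.99, 0.01], [0.0, -0.0, 79.8])
13 ([-6.08, -2.43, 0.01], [0.0, -0.0, 85.8])
```

View pics/e.png

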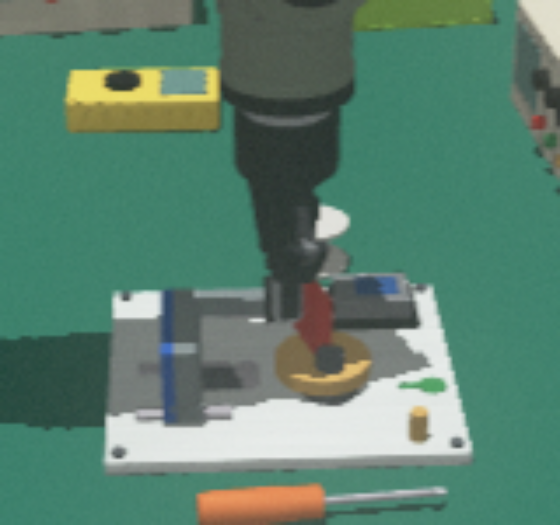

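The fingers at crop (285,300) press the lever's rear face with about 5 N. The lever, at (318,310), is turning as planned, so I'll keep going.

servo_tool:
  series:
    - {"offset":[-0.65,0.25,0],"dr":[0,0,7.8],"gripper":0}
    - {"offset":[-1.15,0.3,0],"dr":[0,0,13.8],"gripper":0}
    - {"offset":[-1.65,0.35,0],"dr":[0,0,19.8],"gripper":0}
    - {"offset":[-2.15,0.35,0],"dr":[0,0,25.8],"gripper":0}
    - {"offset":[-2.65,0.25,0],"dr":[0,0,31.8],"gripper":0}
    - {"offset":[-3.15,0.15,0],"dr":[0,0,37.8],"gripper":0}
    - {"offset":[-3.6,-0.05,0],"dr":[0,0,43.8],"gripper":0}
    - {"offset":[-4.05,-0.25,0],"dr":[0,0,49.8],"gripper":0}
    - {"offset":[-4.5,-0.5,0],"dr":[0,0,55.8],"gripper":0}
    - {"offset":[-4.9,-0.85,0],"dr":[0,0,61.8],"gripper":0}

```text
time: 4.3
ee_pos: [637.9, -47.8, 71.9]
tcp_rot: [3.139, -0.001, 2.218]
wrist_force: [-1.0, 6.3, -0.7]
gripper_width: -0.0
```

Run:
```python
from h import *; from bench import bot
s=bot.state(); print(s["ee_pos"],s["tcp_rot"],s["wrist_force"],s["q"])
for phi in [31,25,19,13,7,2,-1,-3,-5]: print(phi,rel(s,*pushpose(phi,0)))
```

```text
[637.92609942 -47.77953541  71.88922084] [ 3.13934928e+00 -1.42268848e-03  2.21766870e+00] [-1.03958321  6.34532924 -0.65786626] [-8.38000643e-04  1.03946298e+00  6.00463146e-02  1.39009637e+00
 -8.29644621e-02  7.13666345e-01  7.39218957e-01]
31 ([-0.52, 0.03, -0.01], [0.1, -0.1, 6.1])
25 ([-1.01, 0.13, -0.01], [0.1, -0.1, 12.1])
19 ([-1.52, 0.18, -0.01], [0.1, -0.1, 18.1])
13 ([-2.02, 0.18, -0.01], [0.1, -0.1, 24.1])
7 ([-2.52, 0.12, -0.01], [0.1, -0.1, 30.1])
2 ([-2.93, 0.04, -0.02], [0.1, -0.1, 35.1])
-1 ([-3.17, -0.03, -0.02], [0.1, -0.1, 38.1])
-3 ([-3.33, -0.08, -0.02], [0.1, -0.1, 40.1])
-5 ([-3.49, -0.14, -0.02], [0.1, -0.1, 42.1])
```

servo_tool:
  series:
    - {"offset":[-0.5,0.05,0],"dr":[0,0,6],"gripper":0}
    - {"offset":[-1.0,0.15,0],"dr":[0,0,12],"gripper":0}
    - {"offset":[-1.5,0.2,0],"dr":[0,0,18],"gripper":0}
    - {"offset":[-2.0,0.2,0],"dr":[0,0,24],"gripper":0}
    - {"offset":[-2.5,0.1,0],"dr":[0,0,30],"gripper":0}
    - {"offset":[-2.9,0.05,0],"dr":[0,0,35],"gripper":0}
    - {"offset":[-3.2,-0.05,0],"dr":[0,0,38],"gripper":0}
    - {"offset":[-3.4,-0.1,0],"dr":[0,0,41],"gripper":0}
    - {"offset":[-3.4,-0.1,0],"dr":[0,0,41],"gripper":0}

```text
time: 5.2
ee_pos: [658.0, -76.1, 71.9]
tcp_rot: [3.14, -0.002, 1.504]
wrist_force: [3.0, 3.6, 1.1]
gripper_width: -0.0
```

Run:
```python
from h import *; from bench import bot
s=bot.state(); print(s["ee_pos"],s["tcp_rot"],s["wrist_force"],s["q"])
```

```text
[657.97150652 -76.08570373  71.91888624] [ 3.13959914e+00 -1.85995675e-03  1.50443909e+00] [3.00519153 3.56080598 1.11367112] [-0.03527608  1.08448295  0.24787437  1.29456424 -0.31050127  0.79796811
  0.23604886]
```

servo_tool:
  series:
    - {"offset":[1,0,0],"dr":[0,0,0],"gripper":0}
    - {"offset":[2,0,0],"dr":[0,0,0],"gripper":0}
    - {"offset":[2,0,-4],"dr":[0,0,0],"gripper":0}
    - {"offset":[2,0,-8],"dr":[0,0,0],"gripper":0}
    - {"offset":[2,0,-12],"dr":[0,0,0],"gripper":0}
    - {"offset":[2,0,-12],"dr":[0,0,0],"gripper":0}

```text
time: 5.8
ee_pos: [660.0, -56.7, 196.4]
tcp_rot: [3.134, 0.0, 1.505]
wrist_force: [0.8, -0.4, -0.4]
gripper_width: -0.2
```

Run:
```python
from h import *; from bench import bot
s=bot.state(); print(s["ee_pos"],s["tcp_rot"])
p=A-158*f
for z in(180,64): print(rel(s,[*p,z],np.pi+YAW))
c=bot.capture("side"); cv2.imwrite("pics/f.png",cv2.resize(bgr(c)[120:270,190:350],None,fx=3.5,fy=3.5))
```

```text
[660.01785169 -56.69831405 196.40560953] [3.13433738e+00 1.49765251e-04 1.50530464e+00]
([-3.28, -20.44, 1.49], [0.3, 0.3, -88.9])
([-3.28, -20.52, 13.09], [0.3, 0.3, -88.9])
```

View pics/f.png

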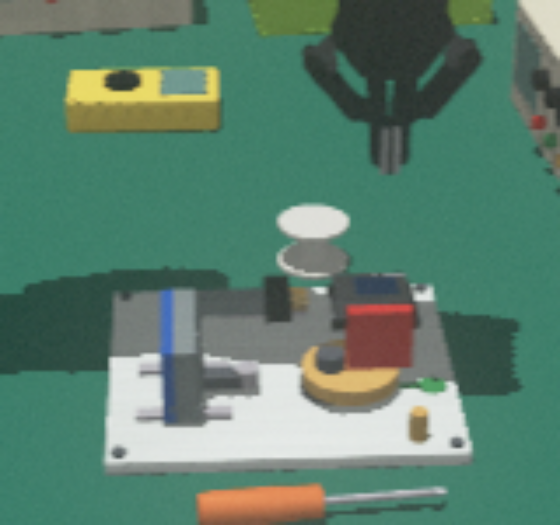

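The lever at crop (380,335) now points forward towards the mark at (432,384). I'll move behind the pad, then check the lever angle.

servo_tool:
  series:
    - {"offset":[-3.3,-20.4,1.5],"dr":[0,0,-88.9],"gripper":0}
    - {"offset":[-3.3,-20.4,1.5],"dr":[0,0,-88.9],"gripper":0}
    - {"offset":[-3.3,-20.4,1.5],"dr":[0,0,-88.9],"gripper":0}
    - {"offset":[-3.3,-20.4,1.5],"dr":[0,0,-88.9],"gripper":0}
    - {"offset":[-3.3,-20.4,1.5],"dr":[0,0,-88.9],"gripper":0}
    - {"offset":[-3.3,-20.4,1.5],"dr":[0,0,-88.9],"gripper":0}
    - {"offset":[-3.3,-20.4,1.5],"dr":[0,0,-88.9],"gripper":0}
    - {"offset":[-3.3,-20.4,1.5],"dr":[0,0,-88.9],"gripper":0}
    - {"offset":[-3.3,-20.4,1.5],"dr":[0,0,-88.9],"gripper":0}
    - {"offset":[-3.3,-20.4,1.5],"dr":[0,0,-88.9],"gripper":0}

```text
time: 6.85
ee_pos: [452.3, -75.8, 175.5]
tcp_rot: [3.141, -0.001, 2.969]
wrist_force: [0.4, 0.8, -0.1]
gripper_width: 0.0
```

servo_tool:
  series:
    - {"offset":[0,0,0],"dr":[0,0,0],"gripper":0}
    - {"offset":[0,0,0],"dr":[0,0,0],"gripper":0}

```text
time: 7.05
ee_pos: [452.4, -76.2, 175.7]
tcp_rot: [3.141, -0.001, 2.957]
wrist_force: [-1.2, 0.2, 0.7]
gripper_width: 0.2
```

Run:
```python
from h import *; from bench import bot
s=bot.state(); print(s["ee_pos"],s["tcp_rot"],s["q"])
p=A-158*f
for z in(180,64): print(rel(s,[*p,z],np.pi+YAW))
t=bot.capture("top"); c=bot.capture("side")
m=mask(t,(0,120,60),(8,255,255),(262,160,300,205))|mask(t,(172,120,60),(180,255,255),(262,160,300,205)); q=pca(m); print("red",q[:2])
if q[1]>5:
    x=ray(t,q[0],80)[:2]-A; print(x,np.degrees(np.arctan2(x[1],x[0])-YAW))
a=cv2.resize(bgr(t)[152:248,222:322],None,fx=4,fy=4,interpolation=cv2.INTER_CUBIC); b=cv2.resize(bgr(c)[150:270,210:330],(384,384),interpolation=cv2.INTER_CUBIC)
cv2.imwrite("pics/g.png",np.hstack([a,b]))
```

```text
[452.36549576 -76.23016    175.69933158] [ 3.14132767e+00 -7.82527306e-04  2.95746298e+00] [ 0.18358959  0.67328552 -0.14867986  1.9888572   0.19545894  0.49357919
  1.28099898]
([-0.16, 0.05, -0.43], [0.0, -0.0, -5.7])
([-0.17, 0.04, 11.17], [0.0, -0.0, -5.7])
red (array([280.80952381, 177.54761905]), 42)
[32.76687637  0.42888126] 5.6200352220271945
```

View pics/g.png

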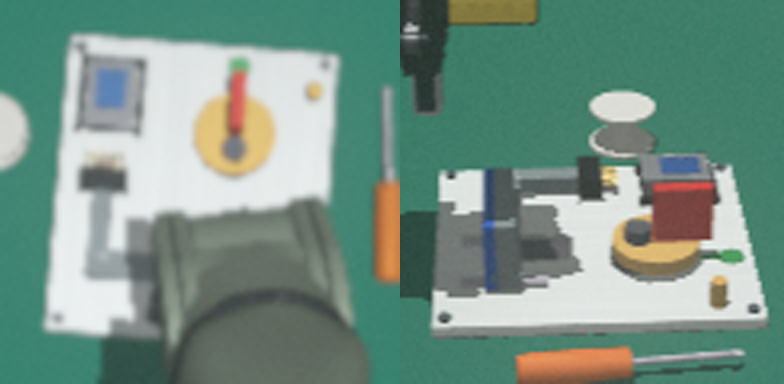

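The lever is at the mark, about 5° off against a tolerance of 17°. The fingers hang behind the pad, so I'll descend and then push.

servo_tool:
  series:
    - {"offset":[-0.2,0,3],"dr":[0,0,-5.7],"gripper":0}
    - {"offset":[-0.2,0,6],"dr":[0,0,-5.7],"gripper":0}
    - {"offset":[-0.2,0,9],"dr":[0,0,-5.7],"gripper":0}
    - {"offset":[-0.2,0,11.2],"dr":[0,0,-5.7],"gripper":0}
    - {"offset":[-0.2,0,11.2],"dr":[0,0,-5.7],"gripper":0}
    - {"offset":[-0.2,0,11.2],"dr":[0,0,-5.7],"gripper":0}

```text
time: 7.75
ee_pos: [454.5, -76.8, 64.4]
tcp_rot: [-3.141, -0.0, 3.06]
wrist_force: [0.3, -0.1, 0.8]
gripper_width: 0.1
```

Run:
```python
from h import *; from bench import bot
s=bot.state(); print(s["ee_pos"],s["tcp_rot"],s["wrist_force"])
for x in (-136,-106): print(rel(s,[*(A+x*f),64],np.pi+YAW))
```

```text
[454.4897162  -76.8381753   64.44832951] [-3.14118752e+00 -4.47270947e-04  3.05982764e+00] [ 0.29602733 -0.09920225  0.83461534]
([-2.15, 0.06, 0.04], [-0.0, -0.0, 0.2])
([-5.15, 0.05, 0.04], [-0.0, -0.0, 0.2])
```

servo_tool:
  series:
    - {"offset":[-1.0,0,0],"dr":[0,0,0],"gripper":0}
    - {"offset":[-2.0,0,0],"dr":[0,0,0],"gripper":0}
    - {"offset":[-2.5,0,0],"dr":[0,0,0],"gripper":0}
    - {"offset":[-3.0,0,0],"dr":[0,0,0],"gripper":0}
    - {"offset":[-3.5,0,0],"dr":[0,0,0],"gripper":0}
    - {"offset":[-4.0,0,0],"dr":[0,0,0],"gripper":0}
    - {"offset":[-4.4,0,0],"dr":[0,0,0],"gripper":0}
    - {"offset":[-4.7,0,0],"dr":[0,0,0],"gripper":0}
    - {"offset":[-4.9,0,0],"dr":[0,0,0],"gripper":0}

```text
time: 8.65
ee_pos: [503.5, -81.0, 64.0]
tcp_rot: [-3.141, -0.0, 3.061]
wrist_force: [-4.3, -0.9, 3.2]
gripper_width: 0.2
```

servo_tool:
  series:
    - {"offset":[-0.1,0,0],"dr":[0,0,0],"gripper":0}
    - {"offset":[-0.2,0,0],"dr":[0,0,0],"gripper":0}
    - {"offset":[-0.3,0,0],"dr":[0,0,0],"gripper":0}

```text
time: 8.95
ee_pos: [506.3, -81.2, 64.0]
tcp_rot: [-3.141, -0.0, 3.061]
wrist_force: [-3.5, -1.0, 1.6]
gripper_width: -0.1
```

Still only the friction force of about 4 N, so the slide hasn't reached its stop. I'll creep forward.

servo_tool:
  series:
    - {"offset":[-0.1,0,0],"dr":[0,0,0],"gripper":0}
    - {"offset":[-0.2,0,0],"dr":[0,0,0],"gripper":0}
    - {"offset":[-0.2,0,0],"dr":[0,0,0],"gripper":0}

```text
time: 9.25
ee_pos: [508.5, -81.4, 64.0]
tcp_rot: [-3.141, 0.0, 3.061]
wrist_force: [-3.6, -1.7, -0.3]
gripper_width: 0.0
```

servo_tool:
  series:
    - {"offset":[-0.1,0,0],"dr":[0,0,0],"gripper":0}
    - {"offset":[-0.2,0,0],"dr":[0,0,0],"gripper":0}
    - {"offset":[-0.2,0,0],"dr":[0,0,0],"gripper":0}

```text
time: 9.55
ee_pos: [508.7, -81.4, 63.9]
tcp_rot: [-3.141, -0.004, 3.061]
wrist_force: [-14.3, 0.3, 9.4]
gripper_width: 0.3
```

The force jumped to 14 N and the fingers stalled, within 3 mm of where I predicted the stop. I'll back off and rise clear, then check.

servo_tool:
  series:
    - {"offset":[0.5,0,0],"dr":[0,0,0],"gripper":0}
    - {"offset":[2.5,0,0],"dr":[0,0,0],"gripper":0}
    - {"offset":[3,0,-3],"dr":[0,0,0],"gripper":0}
    - {"offset":[3,0,-8],"dr":[0,0,0],"gripper":0}
    - {"offset":[3,0,-12],"dr":[0,0,0],"gripper":0}
    - {"offset":[3,4,-16],"dr":[0,0,0],"gripper":0}
    - {"offset":[3,9,-18],"dr":[0,0,0],"gripper":0}
    - {"offset":[3,14,-18],"dr":[0,0,0],"gripper":0}
    - {"offset":[3,18,-18],"dr":[0,0,0],"gripper":0}
    - {"offset":[3,18,-18],"dr":[0,0,0],"gripper":0}

```text
time: 10.55
ee_pos: [495.0, 107.5, 244.3]
tcp_rot: [3.138, 0.002, 3.069]
wrist_force: [-0.2, -2.2, -0.5]
gripper_width: 0.1
```

Run:
```python
from h import *; from bench import bot; import pickle
t=bot.capture("top"); c=bot.capture("side"); d=pickle.load(open("cap.pkl","rb"))
print(bot.state()["ee_pos"])
R=(262,160,300,205)
m=mask(t,(0,120,60),(8,255,255),R)|mask(t,(172,120,60),(180,255,255),R); q=pca(m); x=ray(t,q[0],80)[:2]-A; print("lever",q[1],x,np.degrees(np.arctan2(x[1],x[0])-YAW))
for n,im in(("before",d["top"]),("after",t)):
    q=pca(mask(im,(100,90,50),(125,255,255),(255,200,300,235))); print(n,"pad",q[:2],((ray(im,q[0],75)[:2]-A)@np.c_[f,l]).round(1))
a=cv2.resize(bgr(t)[152:248,222:322],None,fx=4,fy=4,interpolation=cv2.INTER_CUBIC); b=cv2.resize(bgr(c)[150:270,210:330],(384,384),interpolation=cv2.INTER_CUBIC)
cv2.imwrite("pics/i.png",np.hstack([a,b]))
```

```text
[495.10635452 101.47939898 243.9866514 ]
lever 45 [32.81610108  0.6095122 ] 5.934206164706274
before pad (array([277.68493151, 222.53424658]), 73) [-118.8    1.9]
after pad (array([277.69135802, 214.13580247]), 81) [-90.8   4. ]
```

View pics/i.png

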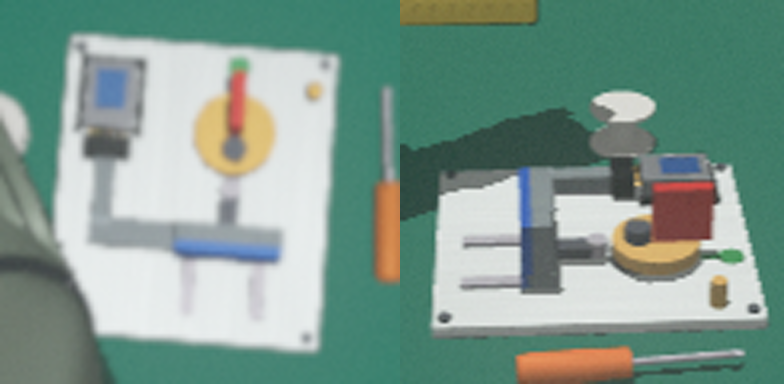

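The plug now meets the module at (105,145), the lever is at the mark, and the pad has moved 28 mm from its 0–2 mm starting position. The arm is clear, so I'll hand in.

```bash
python3 -c "
from bench import bot
print(bot.state()['qvel'].round(3)); print(bot.close_job())"
```

```text
[ 0.049 -0.001  0.015  0.012  0.002  0.004  0.01 ]
the job is handed in; nothing more can be done
None
```

The lever is at the green mark, the slide is fully forward, and I handed the job in after about 10.7 s of robot time. No verdict was reported.

- **Lever:** I pushed it about 125° clockwise with closed fingertips. It reads about 6° (0.1 rad) off the mark both before and after the slide push, against an allowed 17° (0.3 rad). The slide was still drawn back when the lever reached the mark.
- **Slide:** I pushed the blue pad until the fingers stalled and the force rose from about 4 N to 14 N. The top camera shows 28 mm of travel from a start of 0–2 mm, so 28–30 mm forward, give or take the camera's roughly 2 mm error. The stall was about 3 mm past where I predicted the stop.
- **Surroundings:** The module, pin, screwdriver and spool looked undisturbed in the last picture. I did not measure them. The jar, bin and most of the meter were outside that picture, but the arm did not go near them.
- **Arm at hand-in:** It was well clear of everything but still settling slightly, with one joint at about 0.05 rad/s.

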